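Spacer pack on an off-centre arbor

ROBOT

A 6-joint arm with a two-finger parallel gripper is mounted at the origin on a cart in front of the work surface, level with it; the furniture and walls round the work are solid. World frame = base frame: x ahead of the robot, y to its left, z up, the work surface at z = 0. Lengths are in m, angles in rad, forces in N, time in s.
With the tool pointing down it reaches from about 0.375 to 0.975 m from the base axis. Payload 3.8 kg.
Tool frame: the origin (TCP) lies midway between the tips of the shut fingers; the grasp point (between the pads) lies 19 mm behind it; z points along the fingers, y is the line along which they close (so a half turn about z gives the same grasp; the last joint's range is limited). The gripper opens to 85 mm and grips with 20 to 120 N. Pads are 22 mm wide; open, the fingers measure 114 mm over their backs; the gripper's body (76 mm by 85 mm) begins 54 mm behind the grasp point. The pads swing forward as they close: fully open they stand 13 mm farther back than shut.
Start: joints at [1.256, 0.264, 1.604, -0, 1.274, -0.037], TCP at [0.185, 0.649, 0.208] pointing down, gripper open.
Joint ranges: [-2.63, 2.63], [-0.94, 2.18], [0.31, 2.57], [-1.31, 4.45], [0, 2.66], [-2.55, 2.55]. Speed limits (rad/s): [2.57, 2.57, 3.14, 3.14, 3.14, 3.14].

INTERFACE

Orientations are given as a rotation vector (axis times angle).
In Python, from workcell import status, read_camera, workorder, masks_of gives the robot as it stands.
- The arm moves only by the tool drive_tool, never from a script. Its argument "rows" is a list of rows, each a list of 7 numbers: the turn, a rotation vector about the tool's x, y, z in degrees, then the shift along the tool's x, y, z in m, then the opening, from 0 (shut) to 1 (fully open). In form: [[ax, ay, az, tx, ty, tz, claw], ...]. A call has 1 to 8 rows; each row shifts and turns the commanded pose from where the row before left it, along the tool's axes as they then stand; what a row does not reach is not made up. A row lasts 1/12 s, in which the tool goes at most 41.7 mm and 7.16 degrees, less where a joint would pass 70% of its speed; a pose out of reach is approached as far as the arm can. A call is refused whole if a number of a shift passes 0.0417 or a number of a turn 7.16, either way. A call with a gripper value outside its range is refused whole. The fingers move at their own pace and stop on an object; "force" is the grip in N (left out, the last holds). Time passes only in rows, so rows that do not move let the fingers close. It gives the time, the measured TCP pose, the force, the opening and the grip force at its end, in the units of the state.
- status.read_state(): the state, without advancing time (a new reading comes with each control period).
- read_camera(name): name is "scene" or "top"; returns a dict with "color" (384x512x3 uint8, red, green, blue), "intrinsics" (3x3 intrinsics, pixels), "D" ([k1, k2, p1, p2, k3] as OpenCV has them; the pictures are not rectified), "world_from_camera" (4x4, takes a point from camera to world coordinates). Camera axes: x right, y up, looking along -z (the intrinsics and any distortion apply to the point x, -y, -z); pixel columns grow to the right and rows downward; lengths in m; the calibration is good to about 2 mm. A picture is of the moment at which its call begins. There is no depth.
- workorder.finish_job(): hands the job in; it is judged then, once.
Trained networks look in a picture, given as the dict that the camera call returned (one of the last four; its "shot" number tells which), for a name from the list of things; names that differ only in an ending like _2 or _b are one class to them, and where a whole thing is asked for, a point or a joint stands for the part that bears it (a point fixed in the world has none). Each returns a list of dicts, best first, with "score" (0 to 1); they miss things now and then, are a little off and sometimes report something else, mostly with a low value. They report only what shows in the picture. A call takes as long as a camera call.
- masks_of(picture, name): "mask" (384x512 bool, what is visible of it) and "bbox" ([left, top, right, bottom] in pixels, round what is visible of it).
The state is a dict: "time": time; "q": joint angles; "joint_vel": joint speeds; "joint_torque": joint torques, N m; "tool_pos": TCP position; "tcp_rot": TCP orientation; "wrist_force": force on the tool from outside, world axes, zero at the start; "torque": the same for the moment, N m; "width": opening from 0.0 (shut) to 1.0 (fully open); "grip_force": force on a finger pad.
Only numpy, scipy, OpenCV 4.12 (cv2) and the standard library are available. Lean on these libraries where they do the work, as an engineer would, in place of code of your own. Each camera call takes 0.05 s, during which the arm holds its last target. There are 200 camera calls.

TASK

Build the spacer pack on the upright arbor of the small centring stage: thread on the thickest spacer first, then the middle one, then the thinnest, guiding each one down without dropping it until it lies flat against the shoulder or the spacer below. The stage carries the arbor off centre, not over the middle of its foot: feel for it gently and do not force anything. Leave the bearing, the shift fork and the feeler gauge where they are.

Things in the scene. Friction and masses are not known exactly. Their poses are not given: they have to be found in the camera images.
- stage_foot: Fixed centring stage: round dark steel foot, 110 mm diameter, 14 mm high; origin: centre of its underside, z up. On it, concentric, a clamped eccentric disc, 72 mm diameter, 12 mm high; off its centre stands a round shoulder (40 mm diameter, 4 mm high, top 30 mm above the origin) with the arbor in its middle.
- arbor_nominal (a point): Point 82 mm above the foot's centre, level with the arbor's flat top. Arbor: rigid upright steel post, 20 mm diameter, 52 mm long above the shoulder, top edge chamfered 1.5 mm in, 2 mm down. Its true axis stands 6 mm sideways from this point. In which direction (anywhere round the circle) differs every time and is not measured; forces under 40 N do not turn it.
- spacer_thick: The thickest of three loose plain steel spacer rings, all 48 mm outside diameter with a 22.5 mm through bore; this one is 20 mm thick. It lies flat on the bench. Origin: centre of its underside; z is the ring's axis, up. Belongs at the bottom, underside 30 mm above the bench.
- spacer_middle: The middle one of three loose plain steel spacer rings, all 48 mm outside diameter with a 22.5 mm through bore; this one is 14 mm thick. It lies flat on the bench. Origin: centre of its underside; z is the ring's axis, up. Belongs in the middle, underside 50 mm above the bench.
- spacer_thin: The thinnest of three loose plain steel spacer rings, all 48 mm outside diameter with a 22.5 mm through bore; this one is 10 mm thick. It lies flat on the bench. Origin: centre of its underside; z is the ring's axis, up. Belongs on top, underside 64 mm above the bench.
- bearing: Ball bearing, 47 mm diameter, 15 mm high, lying flat; not part of the job. Origin: centre of its underside.
- shift_fork: Cast shift fork, 101 x 68 x 22 mm, lying flat; not part of the job. Origin: centre of its underside.
- feeler_gauge: Feeler gauge, 26 x 112 x 13 mm, lying along its y; not part of the job. Origin: centre of its underside.

How it is judged:
By the outcome, as a careful person would: the job done as asked, in the order asked, and still so for the second after the job is handed in, with the robot touching nothing.
It also fails if it takes over 72 s, if anything falls off the work surface, if the arm or the gripper's body presses on something with over 40 N, if the wrist force passes 120 N, or if a joint passes its speed limit or range.

## Working session

There is one attempt and no reset: what is moved stays moved. The work goes in short steps, Python scripts to look and compute and a tool call to move; the robot and the scene stay as the last step left them, time stands still between calls to the robot, and variables do not carry over. Pictures are saved under pics/ and viewed, at most 10 in all, crops included, and the job is handed in when it is done.

Besides the shell and the picture viewer there is one more tool, called after "Emit:" by a JSON object that holds its "api" and its "payload", one argument or row to a line. drive_tool: Moves the arm, as the interface text tells. Its arguments: {"type":"object","properties":{"rows":{"type":"array"},"force":{"type":"number"}},"required":["rows"]}

```bash
mkdir -p pics; cat > h.py <<'E'
import numpy as np, cv2
from workcell import status, read_camera, workorder, masks_of
def ray(p,uv):
    K=np.array(p["intrinsics"],float);D=np.array(p["D"],float);T=np.array(p["world_from_camera"])
    n=cv2.undistortPoints(np.array(uv,float).reshape(-1,1,2),K,D).reshape(-1,2)
    d=np.c_[n[:,0],-n[:,1],-np.ones(len(n))]@T[:3,:3].T
    return T[:3,3],d
def at(p,uv,z):
    o,d=ray(p,uv); return o+d*((z-o[2])/d[:,2])[:,None]
def proj(p,X):
    K=np.array(p["intrinsics"],float);D=np.array(p["D"],float);T=np.array(p["world_from_camera"])
    c=(np.atleast_2d(X)-T[:3,3])@T[:3,:3]; c=c*[1,-1,-1]
    return cv2.projectPoints(c,np.zeros(3),np.zeros(3),K,D)[0].reshape(-1,2)
E
python3 - <<'E'
from h import *
ps={n:read_camera(n) for n in("top","scene")}
for n,p in ps.items():
    print(n,np.round(p["world_from_camera"],3).tolist(),np.round(p["intrinsics"],1).tolist())
    cv2.imwrite(f"pics/{n}0.png",p["color"][:,:,::-1])
H=dict(stage_foot=.0,spacer_thick=.020,spacer_middle=.014,spacer_thin=.010,bearing=.015,shift_fork=.02,feeler_gauge=.013)
for k,z in H.items():
    for n,p in ps.items():
        for r in masks_of(p,k)[:4]:
            if r["score"]<.2: continue
            m=r["mask"];c=np.argwhere(m).mean(0)[::-1]
            cs,_=cv2.findContours(m.astype(np.uint8),0,1);b=max(cs,key=cv2.contourArea).reshape(-1,2)
            w=at(p,b,z);(cx,cy),(sx,sy),a=cv2.minAreaRect(w[:,:2].astype(np.float32))
            print(k,n,round(r["score"],2),np.round(c),r["bbox"],"ctr",np.round(at(p,[c],z)[0][:2],4),"rect",round(cx,4),round(cy,4),round(sx,4),round(sy,4),round(a))
print(status.read_state())
E
```

```text
top [[-0.009, 0.992, -0.123, 0.435], [-1.0, -0.01, -0.01, 0.081], [-0.011, 0.123, 0.992, 1.007], [0.0, 0.0, 0.0, 1.0]] [[432.4, 0.0, 253.6], [0.0, 432.4, 199.5], [0.0, 0.0, 1.0]]
scene [[0.792, 0.297, -0.534, -0.018], [-0.611, 0.395, -0.686, -0.622], [0.007, 0.87, 0.494, 0.613], [0.0, 0.0, 0.0, 1.0]] [[374.4, 0.0, 255.0], [0.0, 374.4, 190.4], [0.0, 0.0, 1.0]]
stage_foot top 0.92 [276. 234.] [253.2, 210.2, 302.2, 259.9] ctr [0.4776 0.04  ] rect 0.4786 0.0401 0.1083 0.1055 44
stage_foot top 0.28 [202. 203.] [194.4, 189.8, 213.1, 215.7] ctr [0.5517 0.2138] rect 0.5527 0.2128 0.0475 0.0472 0
stage_foot scene 0.66 [249. 233.] [229.1, 209.7, 270.5, 248.0] ctr [0.4881 0.0519] rect 0.4903 0.0702 0.1766 0.1144 81
spacer_thick top 0.69 [202. 203.] [192.7, 192.3, 213.7, 214.4] ctr [0.5508 0.2101] rect 0.5504 0.2102 0.0467 0.0463 0
spacer_thick top 0.69 [276. 234.] [250.4, 211.2, 302.4, 256.8] ctr [0.478  0.0408] rect 0.4777 0.0409 0.1079 0.1082 63
spacer_thick scene 0.72 [234. 199.] [230.9, 194.5, 239.5, 202.5] ctr [0.5386 0.1951] rect 0.5389 0.1958 0.078 0.0406 54
spacer_middle top 0.59 [148. 
[... 1122 characters left out ...]
ect 0.384 0.0125 0.026 0.111 11
{'time': 0.8, 'q': array([ 1.25609688e+00,  2.63842536e-01,  1.60396989e+00,  5.88488452e-06,
        1.27371431e+00, -3.69032577e-02]), 'joint_vel': array([-0.00034408,  0.0003003 ,  0.00080931, -0.00073015,  0.00128153,
        0.00101136]), 'joint_torque': array([ 3.65076739e-04, -5.14957380e+01, -3.67705286e+01,  1.29321797e-04,
        1.92125676e-04,  1.17004339e-05]), 'tool_pos': array([0.18511437, 0.64912912, 0.20833477]), 'tcp_rot': array([4.34961341e-01, 3.11133016e+00, 1.03499704e-04]), 'wrist_force': array([-0.07333178, -0.33992457, -0.01515841]), 'torque': array([0.03235676, 0.00806977, 0.00244665]), 'grip_force': 0.0, 'width': 1.0002479076281607}
```

```bash
python3 -c "
import cv2
a=cv2.imread('pics/top0.png');cv2.imwrite('pics/t0.png',cv2.resize(a,(800,600),interpolation=2))
a=cv2.imread('pics/scene0.png');cv2.imwrite('pics/s0.png',cv2.resize(a,(800,600),interpolation=2))"
```

```text
(no output)
```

View pics/t0.png

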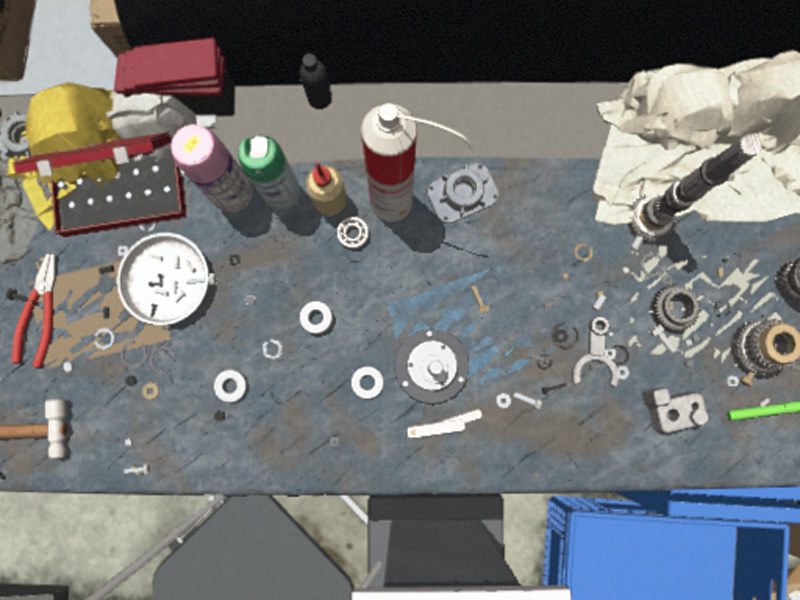

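View pics/s0.png

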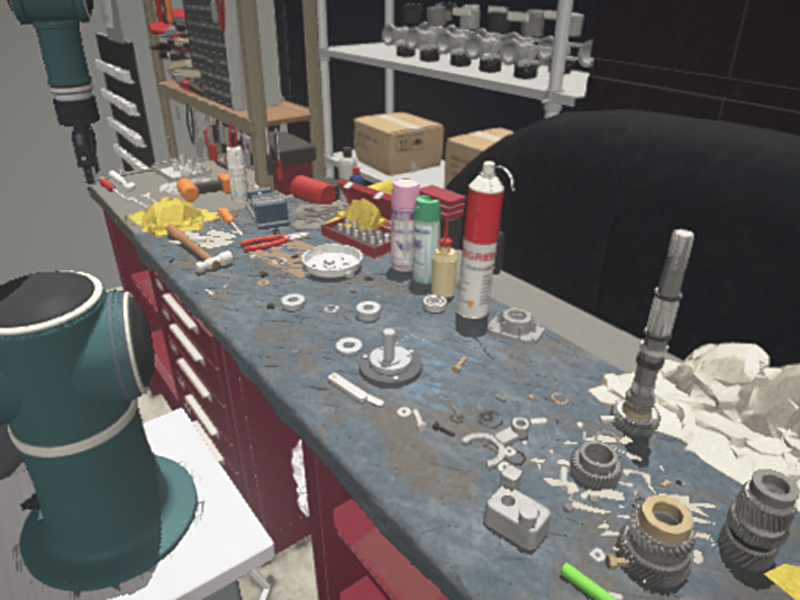

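Top view: the rings show at (316,318), (230,386) and (367,382), the stage at (432,367) and the arbor near (438,370). These match the networks' thick, middle and thin detections. In the scene view the ring heights agree. Next I'll zoom in on the arbor.

```bash
python3 - <<'E'
from h import *
p=read_camera("top");s=read_camera("scene")
a=p["color"][205:265,247:307,::-1];b=s["color"][203:253,224:284,::-1]
A=cv2.resize(a,(540,540),interpolation=cv2.INTER_CUBIC);B=cv2.resize(b,(540,450),interpolation=cv2.INTER_CUBIC)
# overlay none; just crops
cv2.imwrite("pics/zt.png",A);cv2.imwrite("pics/zs.png",B)
# foot centre predicted: rim at z .014
for n,q in(("top",p),("scene",s)):
    m=masks_of(q,"stage_foot")[0]["mask"]
    cs,_=cv2.findContours(m.astype(np.uint8),0,1);b=max(cs,key=cv2.contourArea).reshape(-1,2)+0.
    w=at(q,b,.014)[:,:2]
    (c,r)=cv2.minEnclosingCircle(w.astype(np.float32));A_=np.c_[2*w,np.ones(len(w))];x=np.linalg.lstsq(A_,(w**2).sum(1),rcond=None)[0]
    print(n,"enc",np.round(c,4),r,"fit",np.round(x[:2],4),np.sqrt(x[2]+x[0]**2+x[1]**2))
    for P in ([.478,.040,.082],[.478,.040,.030],[.478,.040,.014],[.488,.040,.082],[.478,.05,.082]): 
        u=proj(q,P)[0]; print(P,np.round(u,2), "zoom",np.round((u-([247,205] if n=="top" else [224,203])+.5)*9))
E
```

```text
top enc [0.4783 0.0408] 0.05659743398427963 fit [0.4788 0.0414] 0.054410045326181385
[0.478, 0.04, 0.082] [277.58 232.48] zoom [280. 252.]
[0.478, 0.04, 0.03] [276.57 233.57] zoom [271. 262.]
[0.478, 0.04, 0.014] [276.27 233.88] zoom [268. 264.]
[0.488, 0.04, 0.082] [277.51 227.81] zoom [279. 210.]
[0.478, 0.05, 0.082] [272.9  232.53] zoom [238. 252.]
scene enc [0.4842 0.0562] 0.08761069923639297 fit [0.4815 0.0453] 0.0636185878823226
[0.478, 0.04, 0.082] [248.92 210.61] zoom [229.  73.]
[0.478, 0.04, 0.03] [248.94 226.89] zoom [229. 219.]
[0.478, 0.04, 0.014] [248.95 231.73] zoom [229. 263.]
[0.488, 0.04, 0.082] [251.96 209.37] zoom [256.  62.]
[0.478, 0.05, 0.082] [246.65 208.97] zoom [208.  58.]
```

View pics/zt.png

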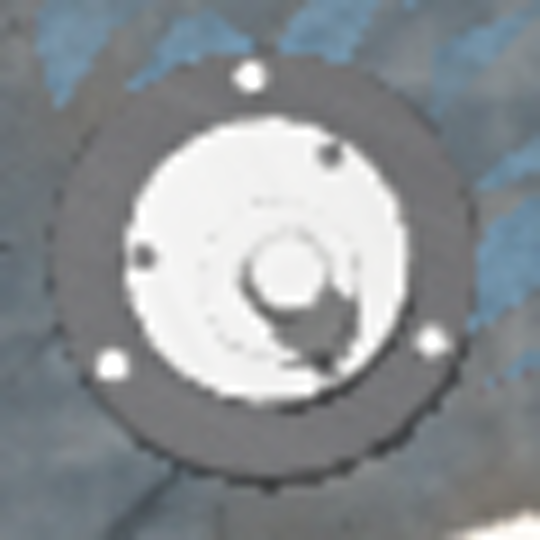

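View pics/zs.png

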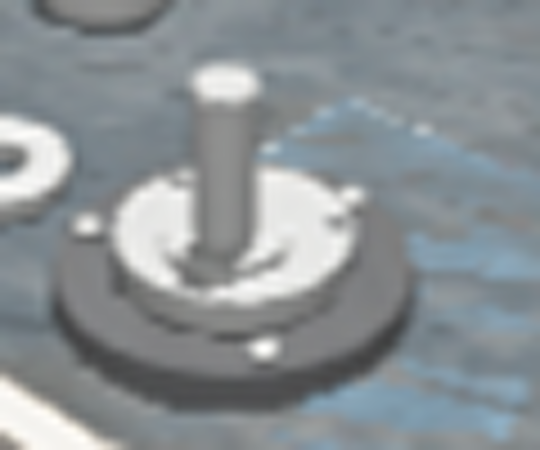

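Zoomed top view: foot centre is about (265,268) and the arbor top about (288,272). In the scene view the arbor top is at (226,82). Both put the arbor near (0.4735, 0.0375), which is about 6 mm from the foot centre as it should be. I'll move over the thick ring, squaring the tool to the world first.

Emit:
{"api": "drive_tool", "payload": {
  "rows": [
    [0,0,-5.3,0,0,0.02,1],
    [0,0,-5.3,0,0,0.02,1],
    [0,0,-5.3,0,0,0.02,1],
    [0,0,0,-0.024,-0.029,0,1],
    [0,0,0,-0.024,-0.029,0,1],
    [0,0,0,-0.024,-0.029,0,1],
    [0,0,0,-0.024,-0.029,0,1],
    [0,0,0,-0.024,-0.029,0,1]
  ],
  "force": 30
}}

```text
time: 1.67
tool_pos: [0.3058, 0.5028, 0.1483]
tcp_rot: [-0.001, 3.141, 0.0]
wrist_force: [0.2, -0.2, -0.1]
width: 1.002
grip_force: 0.0
```

Emit:
{"api": "drive_tool", "payload": {
  "rows": [
    [0,0,0,-0.024,-0.029,0,1],
    [0,0,0,-0.024,-0.029,0,1],
    [0,0,0,-0.024,-0.029,0,1],
    [0,0,0,-0.024,-0.029,0,1],
    [0,0,0,-0.024,-0.029,0,1],
    [0,0,0,-0.024,-0.029,0,1],
    [0,0,0,-0.024,-0.029,0,1],
    [0,0,0,-0.024,-0.029,0,1]
  ]
}}

```text
time: 2.33
tool_pos: [0.498, 0.2705, 0.1487]
tcp_rot: [0.0, 3.141, 0.001]
wrist_force: [0.1, 0.4, 0.2]
width: 0.995
grip_force: 0.0
```

Emit:
{"api": "drive_tool", "payload": {
  "rows": [
    [0,0,0,-0.0265,-0.03,0,1],
    [0,0,0,-0.0265,-0.03,0,1],
    [0,0,0,0,0,0.04,1],
    [0,0,0,0,0,0.04,1],
    [0,0,0,0,0,0.03,1],
    [0,0,0,0,0,0.02,1],
    [0,0,0,0,0,0.015,1],
    [0,0,0,0,0,0,0.8]
  ]
}}

```text
time: 3.0
tool_pos: [0.5465, 0.2106, -0.0009]
tcp_rot: [-0.001, -3.134, 0.004]
wrist_force: [-0.6, -0.8, 0.2]
width: 0.882
grip_force: 0.0
```

Emit:
{"api": "drive_tool", "payload": {
  "rows": [
    [0,0,0,0,0,0,0.3],
    [0,0,0,0,0,0,0.3],
    [0,0,0,0,0,0,0.3],
    [0,0,0,0,0,0,0.3],
    [0,0,0,0,0,0,0.3]
  ]
}}

```text
time: 3.42
tool_pos: [0.5511, 0.2125, 0.0048]
tcp_rot: [0.0, 3.139, 0.001]
wrist_force: [-0.1, -0.3, 0.2]
width: 0.298
grip_force: 0.0
```

```bash
python3 - <<'E'
from h import *
print(status.read_state())
s=read_camera("scene");p=read_camera("top")
u=proj(s,[.551,.21,.01])[0].astype(int);v=proj(p,[.551,.21,.01])[0].astype(int)
f=lambda im,u:cv2.resize(im[u[1]-45:u[1]+45,u[0]-35:u[0]+35,::-1],(390,500),interpolation=cv2.INTER_CUBIC)
cv2.imwrite("pics/c1.png",np.hstack([f(s["color"],u),f(p["color"],v)]))
for k in("spacer_thick",):
  for q in(s,p):
    for r in masks_of(q,k)[:3]: print(k,round(r["score"],2),r["bbox"])
E
```

```text
{'time': 3.4167, 'q': array([ 3.25811493e-01,  3.08670912e-01,  1.95815628e+00,  1.35294819e-05,
        8.72143677e-01, -1.24483383e+00]), 'joint_vel': array([ 0.00120121,  0.00583208,  0.00638377, -0.00138293, -0.00048886,
        0.001054  ]), 'joint_torque': array([-8.42965383e-03, -4.65531385e+01, -2.94838464e+01, -7.09174001e-04,
       -1.31697615e-02,  7.97665507e-06]), 'tool_pos': array([0.55109777, 0.21247603, 0.00479453]), 'tcp_rot': array([2.50638894e-04, 3.13911189e+00, 1.33284788e-03]), 'wrist_force': array([-0.12092244, -0.28797581,  0.1909967 ]), 'torque': array([ 0.03761515, -0.01553944,  0.0298206 ]), 'grip_force': 0.0, 'width': 0.29813875091287795}
spacer_thick 0.48 [229.9, 192.2, 242.5, 205.7]
```

View pics/c1.png

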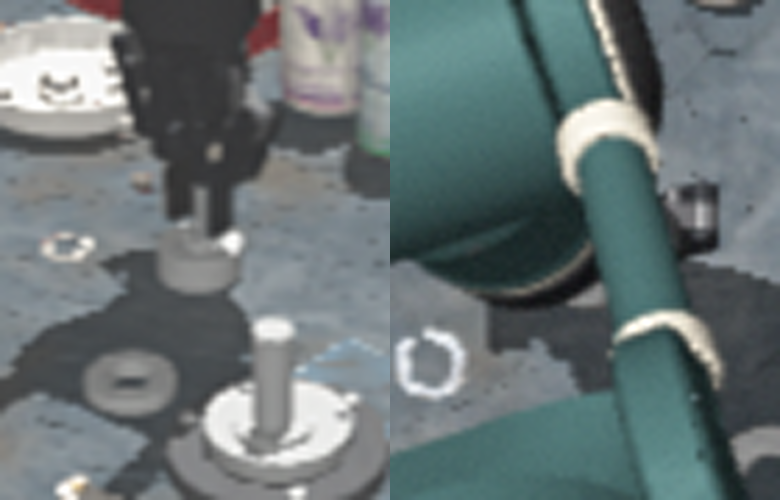

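The fingers closed just above the ring. It hasn't moved, and the tips show at about its top face, crop (178,215). I'll rise, open partly and go lower while watching the force.

Emit:
{"api": "drive_tool", "payload": {
  "rows": [
    [0,0,0,0,0.001,-0.02,0.3],
    [0,0,0,0,0,-0.01,0.75],
    [0,0,0,0,-0.003,0,0.75],
    [0,0,0,0,0,0,0.75],
    [0,0,0,0,0,0,0.75],
    [0,0,0,0,0,0.015,0.75],
    [0,0,0,0,0,0.015,0.75],
    [0,0,0,0,0,0.003,0.75]
  ]
}}

```text
time: 4.28
tool_pos: [0.5473, 0.209, -0.003]
tcp_rot: [-0.001, -3.136, 0.003]
wrist_force: [-1.6, 0.6, -0.5]
width: 0.753
grip_force: 0.0
```

Emit:
{"api": "drive_tool", "payload": {
  "rows": [
    [0,0,0,0,0,0.002,0.75],
    [0,0,0,0,0,0.001,0.75],
    [0,0,0,0,0,0,0.75]
  ]
}}

```text
time: 4.53
tool_pos: [0.5501, 0.21, -0.0027]
tcp_rot: [-0.001, -3.142, 0.0]
wrist_force: [0.2, 0.7, 0.8]
width: 0.749
grip_force: 0.0
```

Emit:
{"api": "drive_tool", "payload": {
  "rows": [
    [0,0,0,0,0,0.002,0.75],
    [0,0,0,0,0,0.001,0.75],
    [0,0,0,0,0,0,0.75]
  ]
}}

```text
time: 4.78
tool_pos: [0.5502, 0.2101, -0.0054]
tcp_rot: [0.0, 3.141, 0.0]
wrist_force: [0.1, -0.9, -1.0]
width: 0.75
grip_force: 0.0
```

Emit:
{"api": "drive_tool", "payload": {
  "rows": [
    [0,0,0,0,0,0,0.5],
    [0,0,0,0,0,0,0.5],
    [0,0,0,0,0,0,0.5]
  ]
}}

```text
time: 5.03
tool_pos: [0.5507, 0.2102, -0.0049]
tcp_rot: [0.0, 3.14, 0.001]
wrist_force: [-0.1, 0.6, 4.0]
width: 0.503
grip_force: 2.0
```

Emit:
{"api": "drive_tool", "payload": {
  "rows": [
    [0,0,0,0,0,0,0.3],
    [0,0,0,0,0,0,0.3],
    [0,0,0,0,0,0,0.3]
  ]
}}

```text
time: 5.28
tool_pos: [0.5522, 0.2104, -0.0032]
tcp_rot: [0.0, 3.138, 0.001]
wrist_force: [-0.7, -1.6, 11.0]
width: 0.3
grip_force: 5.4
```

```bash
python3 - <<'E'
from h import *
s=read_camera("scene")
u=proj(s,[.551,.21,.01])[0].astype(int)
cv2.imwrite("pics/c2.png",cv2.resize(s["color"][u[1]-45:u[1]+25,u[0]-35:u[0]+45,::-1],(800,600),interpolation=cv2.INTER_CUBIC))
P=[[.5522,.2104,z] for z in(0,.02)]+[[.5522+dx,.2104+dy,0] for dx,dy in((0,.02),(0,-.02),(.011,.02),(-.011,-.02),(.024,0),(-.024,0))]
print(np.round((proj(s,P)-u+[35,45])*[10,600/70]))
for r in masks_of(s,"spacer_thick")[:3]: print(r["score"],r["bbox"])
E
```

```text
[[353. 416.]
 [352. 369.]
 [317. 394.]
 [390. 439.]
 [346. 385.]
 [361. 448.]
 [415. 396.]
 [290. 437.]]
```

View pics/c2.png

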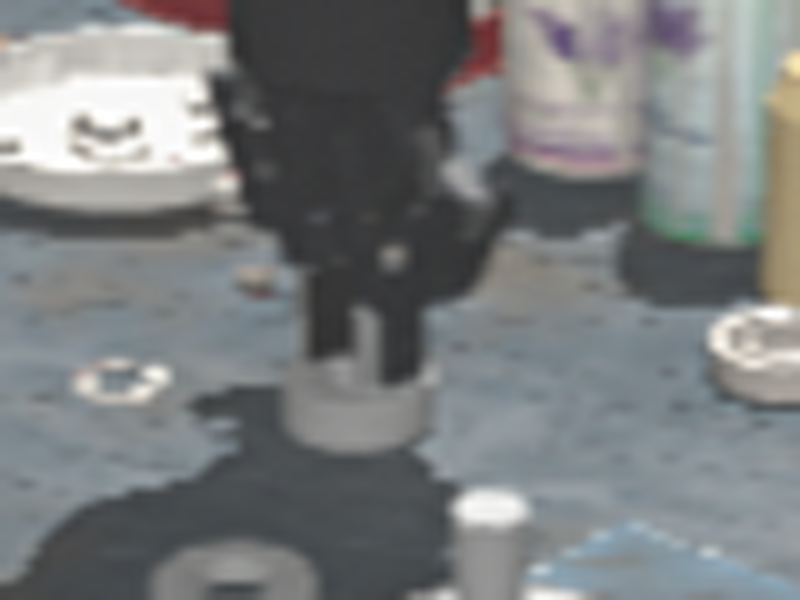

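The picture is ambiguous: the dark finger ends are at about (330,360) and (405,383), seemingly on the ring's top. I'll rise, open, and probe downward to find where the tips really touch.

Emit:
{"api": "drive_tool", "payload": {
  "rows": [
    [0,0,0,0,0,-0.02,0.3],
    [0,0,0,0,0,-0.01,0.8],
    [0,0,0,0,0,0,0.8],
    [0,0,0,0,0,0,0.8],
    [0,0,0,0,0,0.015,0.8],
    [0,0,0,0,0,0.015,0.8],
    [0,0,0,0,0,0.003,0.8],
    [0,0,0,0,0,0.001,0.8]
  ]
}}

```text
time: 6.05
tool_pos: [0.5478, 0.2093, -0.012]
tcp_rot: [-0.0, -3.137, 0.002]
wrist_force: [-0.1, 0.3, -0.2]
width: 0.799
grip_force: 0.0
```

Emit:
{"api": "drive_tool", "payload": {
  "rows": [
    [0,0,0,0,0,0.001,0.8],
    [0,0,0,0,0,0.001,0.8],
    [0,0,0,0,0,0,0.8]
  ]
}}

```text
time: 6.3
tool_pos: [0.5504, 0.2102, -0.0113]
tcp_rot: [0.001, 3.141, 0.0]
wrist_force: [-0.0, -0.1, 0.1]
width: 0.802
grip_force: 0.0
```

Emit:
{"api": "drive_tool", "payload": {
  "rows": [
    [0,0,0,0,0,0.001,0.8],
    [0,0,0,0,0,0.001,0.8],
    [0,0,0,0,0,0,0.8]
  ]
}}

```text
time: 6.55
tool_pos: [0.5501, 0.2101, -0.0135]
tcp_rot: [0.0, 3.141, 0.0]
wrist_force: [0.5, 0.7, -1.1]
width: 0.803
grip_force: 0.0
```

Emit:
{"api": "drive_tool", "payload": {
  "rows": [
    [0,0,0,0,0,0.0,0.6],
    [0,0,0,0,0,0.0,0.5],
    [0,0,0,0,0,0,0.4],
    [0,0,0,0,0,0,0.4]
  ]
}}

```text
time: 6.88
tool_pos: [0.5501, 0.2101, -0.0131]
tcp_rot: [0.0, 3.141, 0.0]
wrist_force: [-2.0, -0.6, 4.8]
width: 0.542
grip_force: 30.4
```

The ring is gripped now (0.54, 30 N). The real tips sit farther back than the TCP than I assumed. Lifting and carrying it over the arbor estimate.

Emit:
{"api": "drive_tool", "payload": {
  "force": 50,
  "rows": [
    [0,0,0,0,0,0,0.4],
    [0,0,0,0,0,-0.01,0.4],
    [0,0,0,0,0,-0.025,0.4],
    [0,0,0,0,0,-0.033,0.4],
    [0,0,0,0,0,-0.033,0.4],
    [0,0,0,0,0,0,0.4],
    [0,0,0,0,0,0,0.4]
  ]
}}

```text
time: 7.47
tool_pos: [0.5523, 0.2108, 0.0903]
tcp_rot: [0.0, 3.136, 0.003]
wrist_force: [-0.4, -0.1, -2.4]
width: 0.525
grip_force: 51.6
```

Emit:
{"api": "drive_tool", "payload": {
  "rows": [
    [0,0,0,0.008,-0.018,0,0.4],
    [0,0,0,0.0145,-0.033,0,0.4],
    [0,0,0,0.0145,-0.033,0,0.4],
    [0,0,0,0.0145,-0.033,0,0.4],
    [0,0,0,0.0145,-0.033,0,0.4],
    [0,0,0,0.0105,-0.023,0,0.4],
    [0,0,0,0,0,0,0.4],
    [0,0,0,0,0,0,0.4]
  ]
}}

```text
time: 8.13
tool_pos: [0.4712, 0.036, 0.0854]
tcp_rot: [-0.005, -3.138, -0.0]
wrist_force: [0.6, 0.4, -1.6]
width: 0.53
grip_force: 51.8
```

Emit:
{"api": "drive_tool", "payload": {
  "rows": [
    [0,0,0,0,0,0,0.4],
    [0,0,0,0,0,0.008,0.4],
    [0,0,0,0,0,0.003,0.4],
    [0,0,0,0,0,0,0.4],
    [0,0,0,0,0,0,0.4]
  ]
}}

```text
time: 8.55
tool_pos: [0.473, 0.0377, 0.0754]
tcp_rot: [0.001, -3.14, 0.0]
wrist_force: [-0.7, 0.5, -1.6]
width: 0.532
grip_force: 51.8
```

Emit:
{"api": "drive_tool", "payload": {
  "rows": [
    [0,0,0,0,0,0.0015,0.4],
    [0,0,0,0,0,0.0015,0.4],
    [0,0,0,0,0,0.001,0.4],
    [0,0,0,0,0,0,0.4]
  ]
}}

```text
time: 8.88
tool_pos: [0.4733, 0.0371, 0.0721]
tcp_rot: [-0.0, -3.141, -0.0]
wrist_force: [0.9, 1.0, -0.5]
width: 0.531
grip_force: 51.8
```

Emit:
{"api": "drive_tool", "payload": {
  "rows": [
    [0,0,0,0,0,0.001,0.4],
    [0,0,0,0,0,0.001,0.4],
    [0,0,0,0,0,0,0.4]
  ]
}}

```text
time: 9.13
tool_pos: [0.4733, 0.037, 0.0701]
tcp_rot: [-0.001, -3.141, 0.0]
wrist_force: [-0.6, -0.9, -1.1]
width: 0.53
grip_force: 51.8
```

Emit:
{"api": "drive_tool", "payload": {
  "rows": [
    [0,0,0,0,0,0.001,0.4],
    [0,0,0,0,0,0.001,0.4],
    [0,0,0,0,0,0,0.4]
  ]
}}

```text
time: 9.38
tool_pos: [0.4732, 0.037, 0.0681]
tcp_rot: [-0.001, -3.141, 0.0]
wrist_force: [-0.3, -0.0, -2.4]
width: 0.534
grip_force: 51.8
```

Emit:
{"api": "drive_tool", "payload": {
  "rows": [
    [0,0,0,0,0,0.001,0.4],
    [0,0,0,0,0,0.001,0.4],
    [0,0,0,0,0,0,0.4]
  ]
}}

```text
time: 9.63
tool_pos: [0.4732, 0.037, 0.066]
tcp_rot: [-0.0, -3.141, 0.0]
wrist_force: [0.1, 0.3, -2.4]
width: 0.531
grip_force: 51.8
```

Emit:
{"api": "drive_tool", "payload": {
  "rows": [
    [0,0,0,0,0,0.002,0.4],
    [0,0,0,0,0,0.002,0.4],
    [0,0,0,0,0,0,0.4]
  ]
}}

```text
time: 9.88
tool_pos: [0.4731, 0.037, 0.0617]
tcp_rot: [-0.0, -3.141, 0.0]
wrist_force: [-0.2, -0.1, -2.2]
width: 0.53
grip_force: 51.8
```

Emit:
{"api": "drive_tool", "payload": {
  "rows": [
    [0,0,0,0,0,0.003,0.4],
    [0,0,0,0,0,0.003,0.4],
    [0,0,0,0,0,0,0.4]
  ]
}}

```text
time: 10.13
tool_pos: [0.4729, 0.037, 0.0555]
tcp_rot: [-0.001, -3.141, -0.0]
wrist_force: [0.6, 0.5, -2.2]
width: 0.532
grip_force: 51.8
```

```bash
python3 - <<'E'
from h import *
s=read_camera("scene")
u=proj(s,[.474,.04,.05])[0].astype(int)
cv2.imwrite("pics/c3.png",cv2.resize(s["color"][u[1]-45:u[1]+25,u[0]-40:u[0]+40,::-1],(800,600),interpolation=cv2.INTER_CUBIC))
print(status.read_state()["wrist_force"])
E
```

```text
[-0.4872794  -0.03413517 -2.00661048]
```

View pics/c3.png

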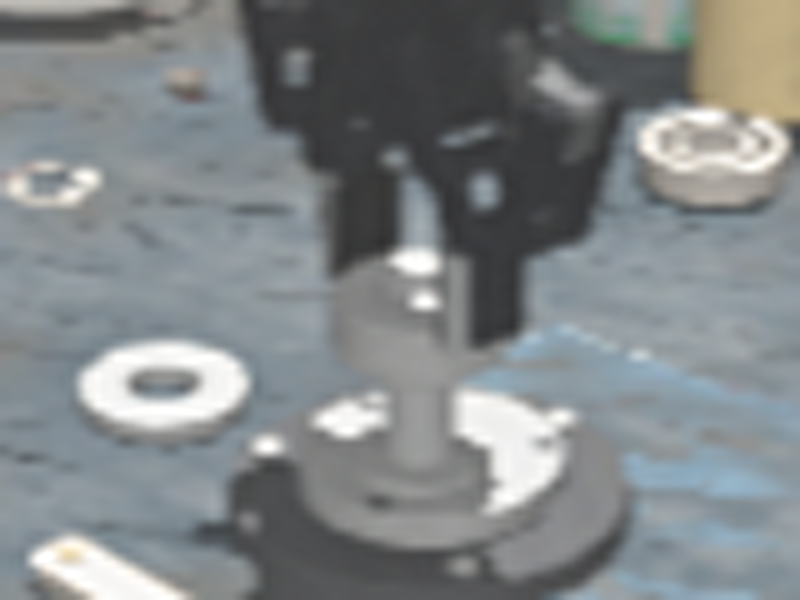

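The scene view shows the ring threaded: the arbor's top is inside the bore at (424,300) and the post continues below. Lowering further.

Emit:
{"api": "drive_tool", "payload": {
  "rows": [
    [0,0,0,0,0,0.006,0.4],
    [0,0,0,0,0,0.006,0.4],
    [0,0,0,0,0,0.006,0.4],
    [0,0,0,0,0,0.006,0.4],
    [0,0,0,0,0,0.004,0.4],
    [0,0,0,0,0,0.003,0.4],
    [0,0,0,0,0,0,0.4],
    [0,0,0,0,0,0,0.4]
  ]
}}

```text
time: 10.85
tool_pos: [0.4732, 0.037, 0.0249]
tcp_rot: [-0.0, -3.141, 0.0]
wrist_force: [-2.2, -0.2, -2.2]
width: 0.534
grip_force: 51.7
```

Emit:
{"api": "drive_tool", "payload": {
  "rows": [
    [0,0,0,0,0,0.002,0.4],
    [0,0,0,0,0,0.002,0.4],
    [0,0,0,0,0,0.001,0.4],
    [0,0,0,0,0,0,0.4]
  ]
}}

```text
time: 11.18
tool_pos: [0.4732, 0.037, 0.0201]
tcp_rot: [-0.0, -3.141, 0.0]
wrist_force: [-1.1, -0.5, -1.0]
width: 0.525
grip_force: 51.8
```

Emit:
{"api": "drive_tool", "payload": {
  "rows": [
    [0,0,0,0,0,0.001,0.4],
    [0,0,0,0,0,0.001,0.4],
    [0,0,0,0,0,0,0.4]
  ]
}}

```text
time: 11.43
tool_pos: [0.4733, 0.037, 0.0181]
tcp_rot: [-0.0, -3.141, 0.0]
wrist_force: [-3.4, -1.4, -0.9]
width: 0.535
grip_force: 51.9
```

Emit:
{"api": "drive_tool", "payload": {
  "rows": [
    [0,0,0,0.0003,0,0.0005,0.4],
    [0,0,0,0,0,0.0005,0.4],
    [0,0,0,0,0,0,0.4]
  ]
}}

```text
time: 11.68
tool_pos: [0.4732, 0.037, 0.0173]
tcp_rot: [0.0, 3.141, -0.0]
wrist_force: [-3.1, -1.9, -0.9]
width: 0.533
grip_force: 51.9
```

Emit:
{"api": "drive_tool", "payload": {
  "rows": [
    [0,0,0,0,0,0.0005,0.4],
    [0,0,0,0,0,0.0005,0.4],
    [0,0,0,0,0,0,0.4]
  ]
}}

```text
time: 11.93
tool_pos: [0.4732, 0.037, 0.0172]
tcp_rot: [-0.001, -3.141, 0.0]
wrist_force: [-5.8, -1.4, 6.8]
width: 0.532
grip_force: 52.7
```

Seated: contact at TCP 0.0172 against 0.0169 expected. Releasing and going to the middle ring.

Emit:
{"api": "drive_tool", "payload": {
  "rows": [
    [0,0,0,0,0,-0.0003,0.58],
    [0,0,0,0,0,0,0.68],
    [0,0,0,0,0,0,0.72],
    [0,0,0,0,0,-0.01,0.75],
    [0,0,0,0,0,-0.03,0.75],
    [0,0,0,0,0,-0.03,0.75],
    [0,0,0,0,0,-0.015,0.8],
    [0,0,0,0.0005,0.018,0,0.8]
  ]
}}

```text
time: 12.6
tool_pos: [0.4772, 0.0538, 0.1072]
tcp_rot: [0.003, 3.131, -0.001]
wrist_force: [1.1, -0.2, 0.2]
width: 0.801
grip_force: 0.0
```

Emit:
{"api": "drive_tool", "payload": {
  "rows": [
    [0,0,0,0.003,0.039,0,0.8],
    [0,0,0,0.003,0.039,0,0.8],
    [0,0,0,0.003,0.039,0,0.8],
    [0,0,0,0.003,0.039,0,0.8],
    [0,0,0,0.003,0.039,0,0.8],
    [0,0,0,0.003,0.039,0.01,0.8],
    [0,0,0,0.003,0.039,0.02,0.8],
    [0,0,0,0.001,0.009,0.02,0.8]
  ]
}}

```text
time: 13.27
tool_pos: [0.4526, 0.3417, 0.0549]
tcp_rot: [-0.004, 3.136, 0.009]
wrist_force: [1.0, -0.5, -0.2]
width: 0.8
grip_force: 0.0
```

Emit:
{"api": "drive_tool", "payload": {
  "rows": [
    [0,0,0,0,0,0.02,0.8],
    [0,0,0,0,0,0,0.8],
    [0,0,0,0,0,0,0.8]
  ]
}}

```text
time: 13.52
tool_pos: [0.4498, 0.3346, 0.0319]
tcp_rot: [0.0, -3.139, 0.002]
wrist_force: [0.4, 0.5, -0.7]
width: 0.8
grip_force: 0.0
```

```bash
python3 - <<'E'
from h import *
print(status.read_state()["tool_pos"])
p=read_camera("top")
for k,z in(("spacer_thick",.05),("spacer_middle",.014),("spacer_thin",.01),("stage_foot",.014)):
  for r in masks_of(p,k)[:3]:
    c=np.argwhere(r["mask"]).mean(0)[::-1];print(k,round(r["score"],2),r["bbox"],np.round(at(p,[c],z)[0][:2],4))
E
```

```text
[0.4498087  0.33463225 0.03192753]
spacer_thick 0.51 [268.8, 223.2, 288.5, 247.4] [0.4743 0.0384]
spacer_middle 0.57 [144.9, 254.6, 152.9, 257.4] [0.4306 0.3342]
spacer_middle 0.31 [267.9, 223.9, 285.5, 246.4] [0.4759 0.0381]
spacer_thin 0.57 [222.2, 235.1, 246.3, 256.3] [0.4546 0.137 ]
stage_foot 0.93 [252.6, 210.1, 301.0, 258.3] [0.4794 0.0413]
```

Emit:
{"api": "drive_tool", "payload": {
  "rows": [
    [0,0,0,0,0.001,0.02,0.8],
    [0,0,0,0,0,0.02,0.8],
    [0,0,0,0,0,0.008,0.8],
    [0,0,0,0,0,0.004,0.8],
    [0,0,0,0,0,0,0.8],
    [0,0,0,0,0,0,0.8]
  ]
}}

```text
time: 14.27
tool_pos: [0.4515, 0.3362, -0.0187]
tcp_rot: [0.001, 3.141, 0.001]
wrist_force: [0.6, -0.4, 0.6]
width: 0.8
grip_force: 0.0
```

Emit:
{"api": "drive_tool", "payload": {
  "force": 30,
  "rows": [
    [0,0,0,0,0,0,0.6],
    [0,0,0,0,0,0,0.5],
    [0,0,0,0,0,0,0.4],
    [0,0,0,0,0,0,0.4]
  ]
}}

```text
time: 14.6
tool_pos: [0.452, 0.3368, -0.0179]
tcp_rot: [0.0, 3.14, 0.002]
wrist_force: [-1.2, -0.9, 5.8]
width: 0.533
grip_force: 31.0
```

Gripped. Lifting and carrying to TCP (0.474, 0.0365).

Emit:
{"api": "drive_tool", "payload": {
  "force": 50,
  "rows": [
    [0,0,0,0,0,0,0.4],
    [0,0,0,0,0,-0.01,0.4],
    [0,0,0,0,0,-0.025,0.4],
    [0,0,0,0,0,-0.035,0.4],
    [0,0,0,0,0,-0.035,0.4],
    [0,0,0,0,-0.015,0,0.4],
    [0,0,0,-0.003,-0.038,0,0.4],
    [0,0,0,-0.003,-0.038,0,0.4]
  ]
}}

```text
time: 15.27
tool_pos: [0.4573, 0.2451, 0.087]
tcp_rot: [-0.005, 3.139, 0.001]
wrist_force: [0.5, -1.0, -2.0]
width: 0.52
grip_force: 51.8
```

Emit:
{"api": "drive_tool", "payload": {
  "rows": [
    [0,0,0,-0.003,-0.038,0,0.4],
    [0,0,0,-0.003,-0.038,0,0.4],
    [0,0,0,-0.003,-0.038,0,0.4],
    [0,0,0,-0.003,-0.038,0,0.4],
    [0,0,0,-0.003,-0.038,0,0.4],
    [0,0,0,-0.001,-0.015,0,0.4],
    [0,0,0,0,0,0,0.4],
    [0,0,0,0,0,0,0.4]
  ]
}}

```text
time: 15.93
tool_pos: [0.4723, 0.0392, 0.0855]
tcp_rot: [-0.005, -3.141, -0.001]
wrist_force: [-0.6, 0.2, -0.7]
width: 0.525
grip_force: 51.9
```

Emit:
{"api": "drive_tool", "payload": {
  "rows": [
    [0,0,0,0,0,0,0.4],
    [0,0,0,0,0,0,0.4]
  ]
}}

```text
time: 16.1
tool_pos: [0.4725, 0.0409, 0.0855]
tcp_rot: [0.001, -3.141, -0.0]
wrist_force: [0.2, 0.3, -1.6]
width: 0.524
grip_force: 51.9
```

Emit:
{"api": "drive_tool", "payload": {
  "rows": [
    [0,0,0,-0.0013,-0.004,0,0.4],
    [0,0,0,0,0,0.007,0.4],
    [0,0,0,0,0,0.007,0.4],
    [0,0,0,0,0,0.003,0.4],
    [0,0,0,0,0,0,0.4],
    [0,0,0,0,0,0,0.4]
  ]
}}

```text
time: 16.6
tool_pos: [0.4735, 0.0362, 0.0679]
tcp_rot: [0.0, -3.14, 0.0]
wrist_force: [0.5, 1.0, -1.5]
width: 0.525
grip_force: 51.9
```

Emit:
{"api": "drive_tool", "payload": {
  "rows": [
    [0,0,0,0,0,0.001,0.4],
    [0,0,0,0,0,0.001,0.4],
    [0,0,0,0,0,0,0.4]
  ]
}}

```text
time: 16.85
tool_pos: [0.4741, 0.036, 0.0666]
tcp_rot: [0.0, 3.142, -0.0]
wrist_force: [0.0, 0.5, -0.5]
width: 0.522
grip_force: 51.9
```

Emit:
{"api": "drive_tool", "payload": {
  "rows": [
    [0,0,0,0,0,0.001,0.4],
    [0,0,0,0,0,0.001,0.4],
    [0,0,0,0,0,0,0.4]
  ]
}}

```text
time: 17.1
tool_pos: [0.474, 0.036, 0.0645]
tcp_rot: [-0.001, -3.141, 0.0]
wrist_force: [-0.3, -0.4, -2.0]
width: 0.527
grip_force: 51.9
```

Emit:
{"api": "drive_tool", "payload": {
  "rows": [
    [0,0,0,0,0,0.001,0.4],
    [0,0,0,0,0,0.001,0.4],
    [0,0,0,0,0,0,0.4]
  ]
}}

```text
time: 17.35
tool_pos: [0.4739, 0.036, 0.0624]
tcp_rot: [-0.0, -3.141, 0.0]
wrist_force: [0.9, -0.8, -1.5]
width: 0.529
grip_force: 51.9
```

Emit:
{"api": "drive_tool", "payload": {
  "rows": [
    [0,0,0,0,0.0007,0.0005,0.4],
    [0,0,0,0,0,0.001,0.4],
    [0,0,0,0,0,0.001,0.4],
    [0,0,0,0,0,0,0.4]
  ]
}}

```text
time: 17.68
tool_pos: [0.4739, 0.0367, 0.0599]
tcp_rot: [-0.0, -3.141, 0.0]
wrist_force: [-0.3, 1.1, -1.5]
width: 0.524
grip_force: 51.9
```

Emit:
{"api": "drive_tool", "payload": {
  "rows": [
    [0,0,0,0,0,0.001,0.4],
    [0,0,0,0,0,0.001,0.4],
    [0,0,0,0,0,0,0.4]
  ]
}}

```text
time: 17.93
tool_pos: [0.4739, 0.0367, 0.0579]
tcp_rot: [-0.0, -3.141, 0.0]
wrist_force: [-0.0, 0.1, -1.3]
width: 0.527
grip_force: 51.9
```

Emit:
{"api": "drive_tool", "payload": {
  "rows": [
    [0,0,0,0,0,0.002,0.4],
    [0,0,0,0,0,0.002,0.4],
    [0,0,0,0,0,0,0.4]
  ]
}}

```text
time: 18.18
tool_pos: [0.4737, 0.0367, 0.0536]
tcp_rot: [-0.0, -3.141, 0.0]
wrist_force: [0.5, 0.1, -1.6]
width: 0.525
grip_force: 51.9
```

Threaded freely. Lowering to the seat, expected at TCP ≈0.032.

Emit:
{"api": "drive_tool", "payload": {
  "rows": [
    [0,0,0,0,0,0.005,0.4],
    [0,0,0,0,0,0.005,0.4],
    [0,0,0,0,0,0.004,0.4],
    [0,0,0,0,0,0.003,0.4],
    [0,0,0,0,0,0.001,0.4],
    [0,0,0,0,0,0,0.4],
    [0,0,0,0,0,0,0.4]
  ]
}}

```text
time: 18.77
tool_pos: [0.4741, 0.0367, 0.036]
tcp_rot: [-0.0, -3.141, 0.0]
wrist_force: [-0.9, -0.1, -1.4]
width: 0.528
grip_force: 51.9
```

Emit:
{"api": "drive_tool", "payload": {
  "rows": [
    [0,0,0,0,0,0.001,0.4],
    [0,0,0,0,0,0.001,0.4],
    [0,0,0,0,0,0,0.4]
  ]
}}

```text
time: 19.02
tool_pos: [0.4741, 0.0367, 0.0341]
tcp_rot: [0.0, 3.142, -0.0]
wrist_force: [-0.5, 0.1, -1.9]
width: 0.522
grip_force: 51.9
```

Emit:
{"api": "drive_tool", "payload": {
  "rows": [
    [0,0,0,0,0,0.0005,0.4],
    [0,0,0,0,0,0.0005,0.4],
    [0,0,0,0,0,0,0.4]
  ]
}}

```text
time: 19.27
tool_pos: [0.474, 0.0367, 0.0331]
tcp_rot: [-0.0, -3.142, 0.0]
wrist_force: [-0.2, 0.7, -2.1]
width: 0.525
grip_force: 51.9
```

Emit:
{"api": "drive_tool", "payload": {
  "rows": [
    [0,0,0,0,0,0.0005,0.4],
    [0,0,0,0,0,0.0005,0.4],
    [0,0,0,0,0,0,0.4]
  ]
}}

```text
time: 19.52
tool_pos: [0.4742, 0.0367, 0.0324]
tcp_rot: [0.0, 3.142, -0.0]
wrist_force: [-0.8, -0.5, 1.8]
width: 0.529
grip_force: 52.1
```

Emit:
{"api": "drive_tool", "payload": {
  "rows": [
    [0,0,0,0,0,0.0005,0.4],
    [0,0,0,0,0,0,0.4]
  ]
}}

```text
time: 19.68
tool_pos: [0.4742, 0.0367, 0.0323]
tcp_rot: [-0.0, -3.142, -0.0]
wrist_force: [-2.1, -0.9, 6.1]
width: 0.525
grip_force: 52.6
```

Middle ring seated. Releasing, lifting and moving over the thin ring. I'll turn 90° so the fingers close along x, clear of the foot.

Emit:
{"api": "drive_tool", "payload": {
  "rows": [
    [0,0,0,0,0,-0.0003,0.58],
    [0,0,0,0,0,0,0.68],
    [0,0,0,0,0,0,0.72],
    [0,0,0,0,0,-0.01,0.75],
    [0,0,0,0,0,-0.03,0.75],
    [0,0,0,0,0,-0.03,0.75],
    [0,0,0,0.003,0.02,0,0.8],
    [0,0,0,0.007,0.035,0,0.8]
  ]
}}

```text
time: 20.35
tool_pos: [0.4677, 0.0907, 0.1057]
tcp_rot: [0.006, 3.134, -0.0]
wrist_force: [-0.2, 0.3, -0.5]
width: 0.798
grip_force: 0.0
```

Emit:
{"api": "drive_tool", "payload": {
  "rows": [
    [0,0,0,0.007,0.035,0,0.8],
    [0,0,0,0.0025,0.009,0,0.8],
    [0,0,7,0,0,0,0.8],
    [0,0,7,0,0,0,0.8],
    [0,0,7,0,0,0,0.8],
    [0,0,7,0,0,0,0.8],
    [0,0,7,0,0,0,0.8],
    [0,0,7,0,0,0,0.8]
  ]
}}

```text
time: 21.02
tool_pos: [0.4547, 0.1355, 0.1024]
tcp_rot: [1.134, 2.929, -0.0]
wrist_force: [-0.2, 0.9, -0.5]
width: 0.802
grip_force: 0.0
```

Emit:
{"api": "drive_tool", "payload": {
  "rows": [
    [0,0,7,0,0,0,0.8],
    [0,0,7,0,0,0,0.8],
    [0,0,7,0,0,0,0.8],
    [0,0,7,0,0,0,0.8],
    [0,0,7,0,0,0,0.8],
    [0,0,7,0,0,0,0.8],
    [0,0,6,0,0,0,0.8],
    [0,0,0,0,0,0,0.8]
  ]
}}

```text
time: 21.68
tool_pos: [0.4548, 0.1355, 0.1023]
tcp_rot: [2.224, 2.218, 0.0]
wrist_force: [-0.3, -0.5, -0.5]
width: 0.807
grip_force: 0.0
```

Emit:
{"api": "drive_tool", "payload": {
  "rows": [
    [0,0,0,0,0,0,0.8],
    [0,0,0,0,0,0,0.8]
  ]
}}

```text
time: 21.85
tool_pos: [0.4547, 0.1356, 0.1022]
tcp_rot: [2.219, 2.224, 0.0]
wrist_force: [-0.3, 0.1, 0.5]
width: 0.801
grip_force: 0.0
```

Emit:
{"api": "drive_tool", "payload": {
  "rows": [
    [0,0,0,0,0,0.02,0.8],
    [0,0,0,0,0,0.035,0.8],
    [0,0,0,0,0,0.035,0.8],
    [0,0,0,0,0,0.02,0.8],
    [0,0,0,0,0,0.01,0.8],
    [0,0,0,0,0,0.002,0.8],
    [0,0,0,0,0,0,0.8],
    [0,0,0,0,0,0,0.8]
  ]
}}

```text
time: 22.52
tool_pos: [0.4561, 0.1361, -0.0188]
tcp_rot: [2.22, 2.221, 0.003]
wrist_force: [0.1, -0.5, -0.0]
width: 0.8
grip_force: 0.0
```

Emit:
{"api": "drive_tool", "payload": {
  "force": 25,
  "rows": [
    [0,0,0,0,0,0,0.7],
    [0,0,0,0,0,0,0.6],
    [0,0,0,0,0,0,0.5],
    [0,0,0,0,0,0,0.45],
    [0,0,0,0,0,0,0.45]
  ]
}}

```text
time: 22.93
tool_pos: [0.4559, 0.1361, -0.0182]
tcp_rot: [2.22, 2.221, 0.003]
wrist_force: [-1.6, -0.4, 7.3]
width: 0.535
grip_force: 24.4
```

The bite on the 10 mm ring may be shallow, so I'll regrip 3 mm lower.

Emit:
{"api": "drive_tool", "payload": {
  "rows": [
    [0,0,0,0,0,0,0.65],
    [0,0,0,0,0,0,0.65],
    [0,0,0,0,0,0.0015,0.65],
    [0,0,0,0,0,0.0015,0.65],
    [0,0,0,0,0,0,0.65]
  ]
}}

```text
time: 23.35
tool_pos: [0.4542, 0.1356, -0.0235]
tcp_rot: [-2.221, -2.221, 0.001]
wrist_force: [-0.1, -0.3, -0.8]
width: 0.648
grip_force: 0.0
```

Emit:
{"api": "drive_tool", "payload": {
  "rows": [
    [0,0,0,0,0,0,0.55],
    [0,0,0,0,0,0,0.45],
    [0,0,0,0,0,0,0.45],
    [0,0,0,0,0,0,0.45]
  ]
}}

```text
time: 23.68
tool_pos: [0.4545, 0.1357, -0.023]
tcp_rot: [-2.222, -2.221, 0.001]
wrist_force: [-1.3, -0.9, 2.4]
width: 0.542
grip_force: 25.5
```

Emit:
{"api": "drive_tool", "payload": {
  "force": 50,
  "rows": [
    [0,0,0,0,0,0,0.4],
    [0,0,0,0,0,-0.01,0.4],
    [0,0,0,0,0,-0.025,0.4],
    [0,0,0,0,0,-0.035,0.4],
    [0,0,0,0,0,-0.03,0.4],
    [0,0,0,0,0,-0.004,0.4],
    [0,0,0,0,0,0,0.4],
    [0,0,0,0,0,0,0.4]
  ]
}}

```text
time: 24.35
tool_pos: [0.4543, 0.1357, 0.0808]
tcp_rot: [2.222, 2.221, 0.0]
wrist_force: [-0.1, -0.3, -1.4]
width: 0.53
grip_force: 51.6
```

Emit:
{"api": "drive_tool", "payload": {
  "rows": [
    [0,0,0,-0.015,0.003,0,0.4],
    [0,0,0,-0.03,0.0055,0,0.4],
    [0,0,0,-0.03,0.0055,0,0.4],
    [0,0,0,-0.018,0.003,0,0.4],
    [0,0,0,-0.006,0.0015,0,0.4],
    [0,0,0,0,0,0,0.4],
    [0,0,0,0,0,0,0.4],
    [0,0,0,0,0,0,0.4]
  ]
}}

```text
time: 25.02
tool_pos: [0.4721, 0.0375, 0.0799]
tcp_rot: [-2.22, -2.22, 0.002]
wrist_force: [0.1, 0.1, -0.7]
width: 0.526
grip_force: 51.5
```

```bash
python3 - <<'E'
from h import *
s=read_camera("scene");st=status.read_state();print(st["tool_pos"],st["wrist_force"])
u=proj(s,[.474,.04,.08])[0].astype(int)
cv2.imwrite("pics/c4.png",cv2.resize(s["color"][u[1]-35:u[1]+35,u[0]-40:u[0]+40,::-1],(800,600),interpolation=cv2.INTER_CUBIC))
E
```

```text
[0.4723776  0.03759726 0.08021042] [ 0.26267589  0.99866029 -1.04187687]
```

View pics/c4.png

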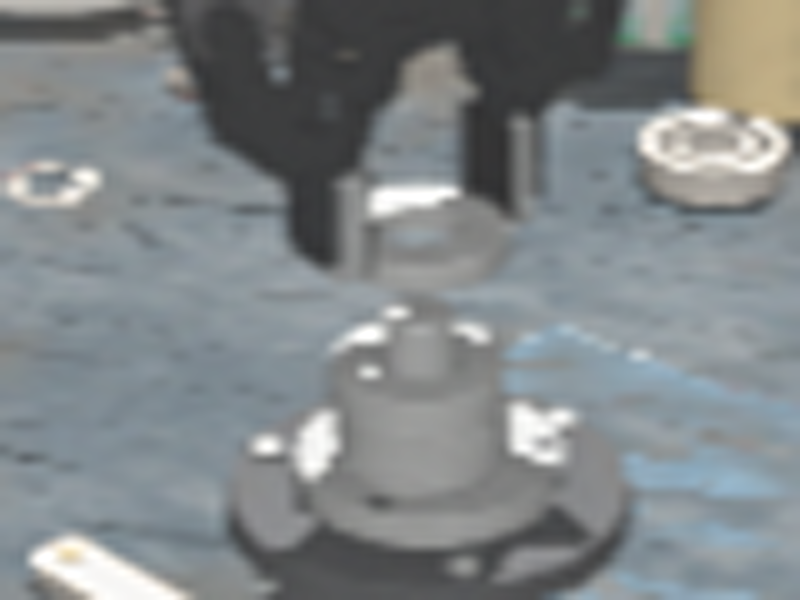

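The scene view shows the thin ring held level, centred near column 420 above the arbor at (420,330), and the two lower rings seated flat. Descending gently.

Emit:
{"api": "drive_tool", "payload": {
  "rows": [
    [0,0,0,-0.0008,0.0006,0.005,0.4],
    [0,0,0,0,0,0.007,0.4],
    [0,0,0,0,0,0.004,0.4],
    [0,0,0,0,0,0.001,0.4],
    [0,0,0,0,0,0,0.4],
    [0,0,0,0,0,0,0.4]
  ]
}}

```text
time: 25.57
tool_pos: [0.4735, 0.036, 0.0637]
tcp_rot: [-2.221, -2.221, 0.001]
wrist_force: [0.2, 0.1, -0.8]
width: 0.523
grip_force: 51.5
```

Emit:
{"api": "drive_tool", "payload": {
  "rows": [
    [0,0,0,0,0,0.001,0.4],
    [0,0,0,0,0,0.001,0.4],
    [0,0,0,0,0,0,0.4]
  ]
}}

```text
time: 25.82
tool_pos: [0.4737, 0.0359, 0.0619]
tcp_rot: [2.222, 2.221, 0.0]
wrist_force: [0.0, -0.3, -1.2]
width: 0.526
grip_force: 51.5
```

Emit:
{"api": "drive_tool", "payload": {
  "rows": [
    [0,0,0,0,0,0.001,0.4],
    [0,0,0,0,0,0.001,0.4],
    [0,0,0,0,0,0,0.4]
  ]
}}

```text
time: 26.07
tool_pos: [0.4735, 0.0359, 0.0598]
tcp_rot: [-2.222, -2.221, 0.0]
wrist_force: [0.2, -0.5, -0.8]
width: 0.526
grip_force: 51.5
```

Emit:
{"api": "drive_tool", "payload": {
  "rows": [
    [0,0,0,0,0,0.001,0.4],
    [0,0,0,0,0,0.001,0.4],
    [0,0,0,0,0,0,0.4]
  ]
}}

```text
time: 26.32
tool_pos: [0.4735, 0.036, 0.0577]
tcp_rot: [-2.222, -2.221, 0.0]
wrist_force: [1.2, -0.0, -1.3]
width: 0.531
grip_force: 51.6
```

Emit:
{"api": "drive_tool", "payload": {
  "rows": [
    [0,0,0,0.0005,0,0.0005,0.4],
    [0,0,0,0,0,0.001,0.4],
    [0,0,0,0,0,0,0.4]
  ]
}}

```text
time: 26.57
tool_pos: [0.4735, 0.0365, 0.0562]
tcp_rot: [-2.222, -2.221, 0.0]
wrist_force: [0.4, -0.6, -1.3]
width: 0.529
grip_force: 51.6
```

Emit:
{"api": "drive_tool", "payload": {
  "rows": [
    [0,0,0,0,0,0.001,0.4],
    [0,0,0,0,0,0.001,0.4],
    [0,0,0,0,0,0,0.4]
  ]
}}

```text
time: 26.82
tool_pos: [0.4734, 0.0365, 0.0541]
tcp_rot: [-2.221, -2.221, 0.0]
wrist_force: [-0.3, 0.7, -1.4]
width: 0.525
grip_force: 51.5
```

Emit:
{"api": "drive_tool", "payload": {
  "rows": [
    [0,0,0,0,0,0.001,0.4],
    [0,0,0,0,0,0.001,0.4],
    [0,0,0,0,0,0,0.4]
  ]
}}

```text
time: 27.07
tool_pos: [0.4735, 0.0365, 0.0522]
tcp_rot: [-2.222, -2.221, 0.0]
wrist_force: [-0.8, 1.7, -0.9]
width: 0.53
grip_force: 51.6
```

Emit:
{"api": "drive_tool", "payload": {
  "rows": [
    [0,0,0,0,0,0.002,0.4],
    [0,0,0,0,0,0.002,0.4],
    [0,0,0,0,0,0.002,0.4],
    [0,0,0,0,0,0.002,0.4],
    [0,0,0,0,0,0.001,0.4],
    [0,0,0,0,0,0,0.4]
  ]
}}

```text
time: 27.57
tool_pos: [0.4735, 0.0365, 0.043]
tcp_rot: [-2.221, -2.221, 0.0]
wrist_force: [-0.5, 1.8, -1.6]
width: 0.531
grip_force: 51.5
```

Emit:
{"api": "drive_tool", "payload": {
  "rows": [
    [0,0,0,0,0,0.0005,0.4],
    [0,0,0,0,0,0.0005,0.4],
    [0,0,0,0,0,0,0.4]
  ]
}}

```text
time: 27.82
tool_pos: [0.4735, 0.0365, 0.0423]
tcp_rot: [-2.222, -2.221, 0.0]
wrist_force: [-2.2, 2.2, -0.9]
width: 0.523
grip_force: 51.7
```

Emit:
{"api": "drive_tool", "payload": {
  "rows": [
    [0,0,0,0,0,0.0005,0.4],
    [0,0,0,0,0,0.0005,0.4],
    [0,0,0,0,0,0,0.4]
  ]
}}

```text
time: 28.07
tool_pos: [0.4735, 0.0365, 0.0414]
tcp_rot: [-2.222, -2.221, 0.0]
wrist_force: [-2.5, 2.7, 1.2]
width: 0.53
grip_force: 51.8
```

Emit:
{"api": "drive_tool", "payload": {
  "rows": [
    [0,0,0,0,0,0.0005,0.4],
    [0,0,0,0,0,0,0.4],
    [0,0,0,0,0,0,0.4]
  ]
}}

```text
time: 28.32
tool_pos: [0.4736, 0.0365, 0.0413]
tcp_rot: [-2.222, -2.221, 0.0]
wrist_force: [-3.8, 3.2, 3.9]
width: 0.527
grip_force: 52.1
```

Emit:
{"api": "drive_tool", "payload": {
  "rows": [
    [0,0,0,0,0,0.0003,0.4],
    [0,0,0,0,0,0,0.4]
  ]
}}

```text
time: 28.48
tool_pos: [0.4736, 0.0365, 0.0412]
tcp_rot: [-2.222, -2.221, 0.0]
wrist_force: [-4.7, 3.1, 6.8]
width: 0.527
grip_force: 52.3
```

Seated. Releasing, lifting and clearing the view.

Emit:
{"api": "drive_tool", "payload": {
  "rows": [
    [0,0,0,0,0,0,0.57],
    [0,0,0,0,0,0,0.65],
    [0,0,0,0,0,0,0.72],
    [0,0,0,0,0,0,0.75],
    [0,0,0,0,0,-0.01,0.75],
    [0,0,0,0,0,-0.03,0.75],
    [0,0,0,0,0,-0.035,0.75],
    [0,0,0,0,0,-0.03,0.75]
  ]
}}

```text
time: 29.15
tool_pos: [0.4738, 0.0362, 0.1478]
tcp_rot: [2.221, 2.221, 0.0]
wrist_force: [0.1, -0.4, 0.9]
width: 0.751
grip_force: 0.0
```

Emit:
{"api": "drive_tool", "payload": {
  "rows": [
    [0,0,0,0.035,0,0,0.75],
    [0,0,0,0.035,0,0,0.75],
    [0,0,0,0.035,0,0,0.75],
    [0,0,0,0.035,0,0,0.75],
    [0,0,0,0.035,0,0,0.75],
    [0,0,0,0.02,0,0,0.75],
    [0,0,0,0,0,0,0.75],
    [0,0,0,0,0,0,0.75]
  ]
}}

```text
time: 29.82
tool_pos: [0.4739, 0.2323, 0.1463]
tcp_rot: [2.218, 2.223, 0.001]
wrist_force: [-0.4, -0.0, -0.8]
width: 0.745
grip_force: 0.0
```

```bash
python3 - <<'E'
from h import *
s=read_camera("scene");p=read_camera("top")
u=proj(s,[.474,.04,.05])[0].astype(int);v=proj(p,[.474,.04,.05])[0].astype(int)
f=lambda im,u:cv2.resize(im[u[1]-35:u[1]+35,u[0]-27:u[0]+27,::-1],(400,520),interpolation=cv2.INTER_CUBIC)
cv2.imwrite("pics/c5.png",np.hstack([f(s["color"],u),f(p["color"],v)]))
E
```

```text
(no output)
```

View pics/c5.png

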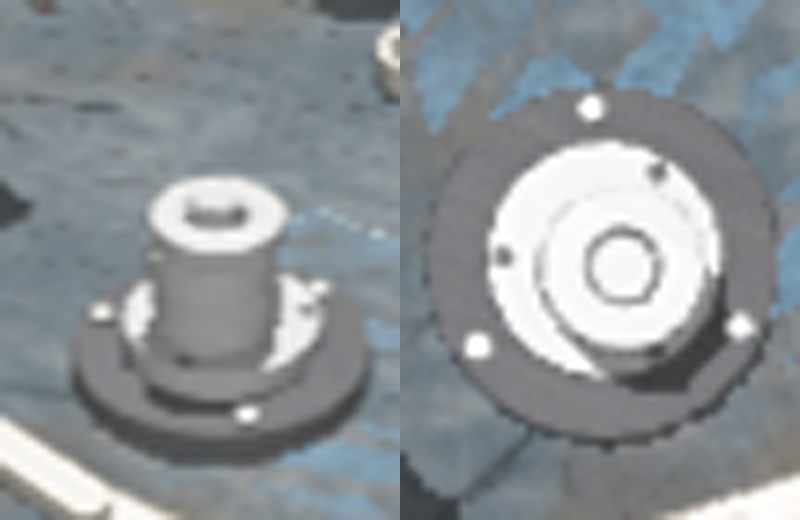

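Both views show the pack stacked flat on the arbor: scene top ring at (218,215), and the arbor inside the bore at (622,265) in the top view.

```bash
python3 -c "
from workcell import workorder
print(workorder.finish_job())"
```

```text
the job is handed in; nothing more can be done
None
```

The spacer pack is on the arbor in the order asked (thick, middle, thin), each ring guided down until a light contact showed it seated. The job is handed in at about 30 s, and the bearing, shift fork and feeler gauge were not touched.

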